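Draw the catch tray of a downdraft dust box with the pull hook

ROBOT

A 6-joint arm with a two-finger parallel gripper is mounted at the origin on the work surface. World frame = base frame: x ahead of the robot, y to its left, z up, the work surface at z = 0. Lengths are in m, angles in rad, forces in N, time in s.
With the tool pointing down it reaches from about 0.35 to 0.775 m from the base axis. Payload 7.3 kg.
Tool frame: the origin (TCP) lies on the centre line of the jaws, within the pads' length; the fingertips stand 17 mm ahead of it and the grasp point (between the pads) lies 2 mm behind it (robot.tip_extent is the distance from the TCP to the fingertips, in m); z points along the fingers, y is the line along which they close (so a half turn about z gives the same grasp; the last joint's range is limited). The gripper opens to 92 mm and grips with 3 to 60 N. Pads are 19 mm wide; open, the fingers measure 130 mm over their backs; the gripper's body (75 mm by 190 mm) begins 47 mm behind the grasp point.
Start: joints at [1.03, 0.342, 1.524, -0, 1.275, -0.146], TCP at [0.202, 0.485, 0.244] pointing down, gripper open.
Joint ranges: [-2.53, 2.53], [-0.77, 2.02], [0.04, 2.7], [-1, 4.14], [0.28, 2.66], [-3.11, 3.11]. Speed limits (rad/s): [2.57, 2.57, 3.14, 3.14, 3.14, 3.14].

INTERFACE

Orientations are given as [roll, pitch, yaw] about the fixed x, y, z axes, in that order (R = Rz(yaw) Ry(pitch) Rx(roll)).
In Python, from cell import robot gives the robot as it stands.
- The arm moves only by the tool step_arm, never from a script. Its argument "motion" is a list of rows, each a list of 2 entries, a list of its own where there are three numbers: the shift along the tool's x, y, z in units of 60 mm (1.0 is 60 mm), then the turn about the tool's z in rad. In form: [[[x, y, z], spin], ...]. A call has 1 to 10 rows; each row is the pose to reach, as a shift and turn from the pose commanded when the call began, along the tool's axes at that moment; what a row does not reach only later rows make up. A row lasts 1/8 s, in which the tool goes at most 62.5 mm and 10.7 degrees, less where a joint would pass 70% of its speed; a pose out of reach is approached as far as the arm can. A call with a gripper value outside its range is refused whole. "hand" is the closure in counts, from 0 (fully open) to 255 (shut), set as the call begins (left out, the last holds). The fingers move at their own pace and stop on an object; "squeeze" is the grip in N (left out, the last holds). Time passes only in rows, so rows that repeat a pose let the fingers close. It gives the time, the measured TCP pose, the force, the opening and the grip force at its end, in the units of the state.
- robot.observe(): the state, without advancing time (a new reading comes with each control period).
- robot.read_camera(name): name is "scene" or "top" or "wrist"; returns a dict with "pixels" (400x640x3 uint8, red, green, blue), "intrinsics" (3x3 intrinsics, pixels), "xyz" and "rotation" of the camera in the world; the wrist camera has in their place "T_tool_cam" (4x4, takes a point from camera to tool coordinates, whose origin is the TCP and whose axes are the flange's). Camera axes: x right, y up, looking along -z (the intrinsics and any distortion apply to the point x, -y, -z); pixel columns grow to the right and rows downward; lengths in m; the calibration is good to about 2 mm. The wrist camera is an equidistant fisheye: a pixel r from the principal point sees the ray r / f radians off the axis. A picture is of the moment at which its call begins: read the wrist's pose just before it. There is no depth.
- robot.hand_in(): hands the job in; it is judged then, once.
The state is a dict: "time": time; "qpos": joint angles; "qvel": joint speeds; "joint_efforts": joint torques, N m; "tool_pos": TCP position; "tool_rot": TCP orientation; "contact_force": force on the tool from outside, world axes, zero at the start; "torque": the same for the moment, N m; "opening": finger opening in m; "grip_force": force on a finger pad.
Only numpy, scipy, OpenCV 4.12 (cv2) and the standard library are available. Lean on these libraries where they do the work, as an engineer would, in place of code of your own. Each camera call takes 0.05 s, during which the arm holds its last target. There are 200 camera calls.

TASK

Draw the catch tray out of the dust box so that it can be emptied: pick up the pull hook by its wooden handle, drop its tip into the finger hole of the tray's pull tab and draw the tray slowly all the way, until it comes up against its stop, and keep a firm pull on it there for a moment to be sure. Do not yank it or bend the tab, and keep your hand off the sharp tray and the box. Then unhook, leaving the tray drawn out, and set the hook down upright on the bench, clear of the tray; do not drop it or disturb the other things.

Things in the scene. Friction and masses are not known exactly. Their poses are not given: they have to be found in the camera images.
- extractor: The bench-top downdraft dust box, fixed, grey sheet steel: 340 deep (x) x 360 wide (y) x 150 high, steel grille on top. Origin: centre of its underside, on the bench; its front faces its own -x, z is up. The catch tray slides out through the low slot in the front, along the box's own -x.
- catch_tray: The metal tray, 300 x 300, front plate 316 x 48, sliding in the dust box; starts 0 to 44 out. Its axes are the box's, its origin is the box's when fully in, and moves along the box's -x. Slides at 3 to 5 N, stays where left. Hard unseen stop 115 to 141 out, set differently each time: feel for it, slowly. Keep pulling 10 to 14 N there for half a second (6 N at least); the tab bends above 24 N.
- tray_hole (a point): Centre of the round finger hole, 24 in diameter, at the upper face of the tray's pull tab: a level plate 4 thick, 44 deep, 70 wide, its upper face 60 above the bench. The hole's centre is 22 from the tab's outer edge and 22 in front of the tray's front plate; free space below. Moves with the tray; axes as the dust box.
- hook: The pull hook, loose, about 160 g: wooden handle 105 long (x) x 24 wide (y) x 40 high, flat sides; an 8 thick steel rod leaves its front 32 above the underside, runs along +x and turns straight down. Handle underside and rod end are level: it stands on the bench on both. Origin: centre of the handle's underside; x to the tip, z up.
- hook_tip (a point): Lowest point of the rod's down-turned end, 140 in front of the hook's origin, level with the handle's underside. The down-turned part is 8 thick; the level rod's underside is 28 above this point. With this point 19 below the tab's upper face the hook is well engaged and the rod clears the tab.
- hook_grip (a point): Where to grip the hook from above, across the 24 mm width of the handle: 25 mm in front of its origin, 24 mm above its underside. Near the centre of mass.
- shell: Bystander: a small domed steel shell, 170 in diameter, 47 high, lying on the dust box's grille. Origin: centre of its underside.
- jar: Bystander: a jar of polishing compound, 64 in diameter, 75 high, standing on the bench. Origin: centre of its underside.
- block: Bystander: a cork sanding block, 65 x 100 x 32 high, on the bench. Origin: centre of its underside.
Not all that is in view belongs to the job. Several things have the shape of the hook; the one meant has the colours described above.

How it is judged:
By the outcome, as a careful person would: the job done as asked, in the order asked, and still so for the second after the job is handed in, with the robot touching nothing.
It also fails if it takes over 59 s, if anything falls off the work surface, if the arm or the gripper's body presses on something with over 40 N, if the wrist force passes 120 N, or if a joint passes its speed limit or range.

## Working session

There is one attempt and no reset: what is moved stays moved. The work goes in short steps, Python scripts to look and compute and a tool call to move; the robot and the scene stay as the last step left them, time stands still between calls to the robot, and variables do not carry over. Pictures are saved under pics/ and viewed, at most 10 in all, crops included, and the job is handed in when it is done.

Besides the shell and the picture viewer there is one more tool, called after "Call:" as name(argument=value, ...) on one line, values as JSON. step_arm: Moves the arm, as the interface text tells. Its arguments: {"type":"object","properties":{"motion":{"type":"array"},"hand":{"type":"number"},"squeeze":{"type":"number"}},"required":["motion"]}

```bash
mkdir -p pics; ls
python3 - <<'E'
from cell import robot
import cv2,pickle
d={}
print(robot.observe())
for n in("scene","top","wrist"):
    c=robot.read_camera(n); d[n]=c
    cv2.imwrite(f"pics/{n}0.png",c["pixels"][:,:,::-1])
    print(n,{k:v for k,v in c.items() if k!="pixels"})
pickle.dump(d,open("c0.pkl","wb"))
E
```

```text
pics
{'time': 0.0, 'qpos': array([ 1.03001903e+00,  3.42687600e-01,  1.52503168e+00, -1.94690339e-05,
        1.27540785e+00, -1.45988572e-01]), 'qvel': array([-0.00139683, -0.0001012 , -0.00067213, -0.00126614, -0.00042306,
        0.00043166]), 'joint_efforts': array([-3.25247474e-04, -4.31252003e+01, -2.44217402e+01,  7.16893421e-02,
        5.61510539e-02, -1.57065870e-04]), 'tool_pos': array([0.20169686, 0.48428449, 0.24305806]), 'tool_rot': array([-3.14007179e+00, -2.04802575e-04,  2.74680945e+00]), 'contact_force': array([ 0.95683347, -0.41402994, -0.41446776]), 'torque': array([-0.00763907, -0.01935025, -0.01225343]), 'grip_force': 0.0, 'opening': 0.09193011385431393}
scene {'intrinsics': array([[478.68893863,   0.        , 319.00907314],
       [  0.        , 478.68893863, 199.41168979],
       [  0.        ,   0.        ,   1.        ]]), 'xyz': array([ 1.27909264, -0.62445152,  1.00955374]), 'rotation': array([ 0.81204353, -0.00103597,  0.84642014])}
top {'intrinsics': array([[421.98429177,   0.        , 317.79221151],
       [  0.        , 421.98429177, 203.33812139],
       [  0.        ,   0.        ,   1.        ]]), 'xyz': array([ 0.43291571, -0.00922828,  1.26957307]), 'rotation': array([ 0.13535569,  0.02800864, -1.5948462 ])}
wrist {'intrinsics': array([[309.70691629,   0.        , 321.14120568],
       [  0.        , 309.70691629, 197.02803913],
       [  0.        ,   0.        ,   1.        ]]), 'T_tool_cam': array([[ 1.50751022e-04,  9.59415671e-01,  2.81995651e-01,
         7.62435912e-02],
       [ 9.99999970e-01, -8.99922794e-05, -2.28411376e-04,
        -1.86469525e-03],
       [-1.93764023e-04,  2.81995677e-01, -9.59415656e-01,
        -1.39649504e-01],
       [ 0.00000000e+00,  0.00000000e+00,  0.00000000e+00,
         1.00000000e+00]])}
```

View pics/top0.png

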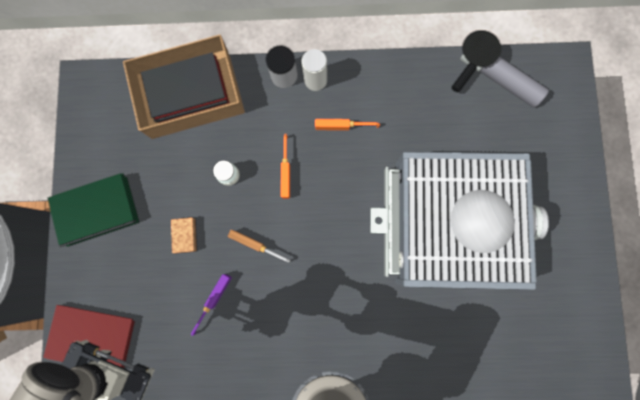

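View pics/scene0.png

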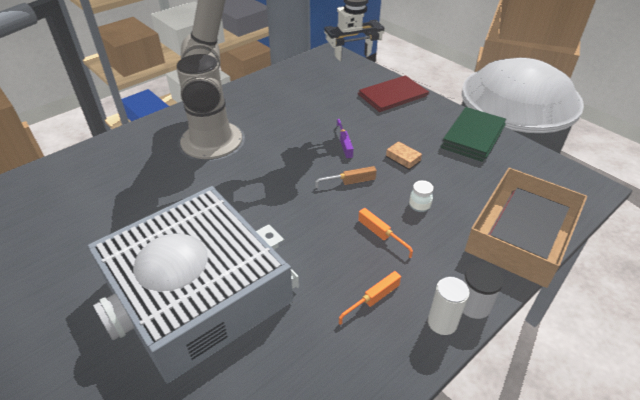

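The top view shows four hook-shaped things: a brown wood handle with a grey rod (260,246), orange (285,165), orange (347,124), and purple (210,303). The brown one with the steel rod fits the description. The box is at (468,220) with its front facing left (+y), and the tab hole is at about (378,220). The block is at (182,235) and the jar at (226,173). I'll confirm the hook in an enlarged crop.

```bash
cat > h.py <<'E'
import numpy as np,cv2,pickle
from scipy.spatial.transform import Rotation as R
def ray(c,uv):
    K=c["intrinsics"];u,v=uv
    d=np.array([(u-K[0,2])/K[0,0],-(v-K[1,2])/K[1,1],-1.])
    return np.array(c["xyz"]),R.from_euler("xyz",c["rotation"]).apply(d)
def plane(c,uv,z):
    p,d=ray(c,uv);return p+d*(z-p[2])/d[2]
def two(c1,a,c2,b):
    p,d=ray(c1,a);q,e=ray(c2,b);d=d/np.linalg.norm(d);e=e/np.linalg.norm(e)
    t=np.linalg.lstsq(np.c_[d,-e],q-p,rcond=None)[0]
    A=p+d*t[0];B=q+e*t[1];return (A+B)/2,np.linalg.norm(A-B)
E
python3 - <<'E'
from h import *
d=pickle.load(open("c0.pkl","rb"))
def crop(n,x0,y0,x1,y1,f): return cv2.resize(d[n]["pixels"][y0:y1,x0:x1,::-1],None,fx=f,fy=f,interpolation=cv2.INTER_CUBIC)
a=crop("top",220,220,300,270,5);b=crop("top",360,150,440,200+100,4)[:250*4]
s1=crop("scene",305,155,385,205,5); s2=crop("scene",240,215,320,265,5)
t2=crop("top",350,195,430,245,5)
cv2.imwrite("pics/crop1.png",np.vstack([np.hstack([a,t2]),np.hstack([s1,s2])]))
E
```

```text
(no output)
```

View pics/crop1.png

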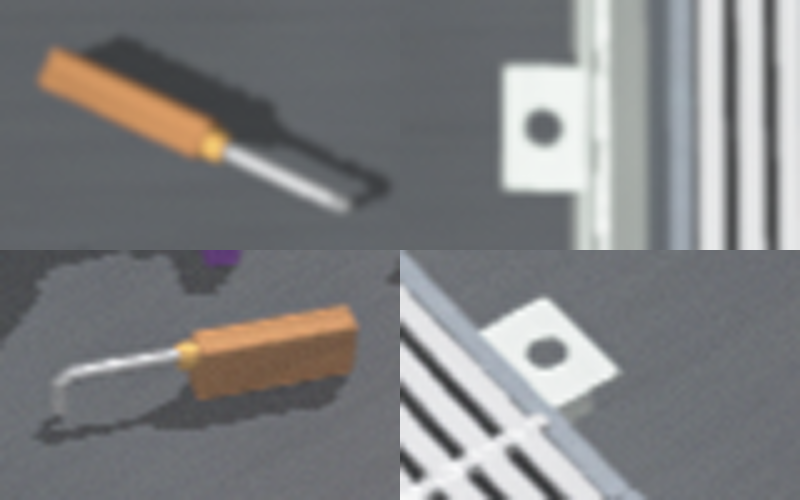

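The crop confirms it: wooden handle, brass ferrule and bare steel rod. The rod runs from about (265,250) to (289,261) in the top view. The hole is at top (378.2,220.1) and scene (269,235). Next I'll measure.

Run:
```python
from h import *
d=pickle.load(open("c0.pkl","rb"));T=d["top"];S=d["scene"]
im=T["pixels"];hsv=cv2.cvtColor(im,cv2.COLOR_RGB2HSV)
def cm(n,x0,y0,x1,y1,f):
    m=np.zeros((400,640),bool);m[y0:y1,x0:x1]=f(d[n]["pixels"][y0:y1,x0:x1].astype(int));v,u=np.nonzero(m);return np.c_[u,v].astype(float)
# hole: weighted darkness centroid inside tab
def hole(n,u,v,r=4):
    g=d[n]["pixels"].astype(float).mean(2)[v-r:v+r+1,u-r:u+r+1];w=np.clip(200-g,0,None);V,U=np.mgrid[v-r:v+r+1,u-r:u+r+1]
    return (w*U).sum()/w.sum(),(w*V).sum()/w.sum()
ht=hole("top",378,220);hs=hole("scene",269,235,4)
print("hole px",ht,hs,plane(T,ht,.06),plane(S,hs,.06),two(T,ht,S,hs))
# box: grille corner rays, front edge of box/top rim
wood=lambda p:(p[...,0]-p[...,2]>60)
h=cm("top",220,220,268,270,wood);
rc=cv2.minAreaRect(h.astype(np.float32));print("handle",rc,len(h))
for q in cv2.boxPoints(rc):print(plane(T,q,.04))
rod=cm("top",264,240,295,270,lambda p:(p.min(-1)>130));print("rod n",len(rod),rod.min(0),rod.max(0))
P=np.array([plane(T,q,.032) for q in rod]);print(P.mean(0));u=np.linalg.svd(P-P.mean(0))[2][0];print(u,np.degrees(np.arctan2(u[1],u[0])),((P-P.mean(0))@u).min(),((P-P.mean(0))@u).max())
hsn=cm("scene",300,150,390,210,wood);print(cv2.minAreaRect(hsn.astype(np.float32)))
# tab: white patch
tab=cm("top",366,203,385,240,lambda p:p.min(-1)>180);r=cv2.minAreaRect(tab.astype(np.float32));print("tab",r,[plane(T,q,.06)[:2].round(4) for q in cv2.boxPoints(r)])
# front plate edge line / box rim blue
bl=cm("top",395,140,545,300,lambda p:(p[...,2]-p[...,0]>12)&(p[...,2]>110));r=cv2.minAreaRect(bl.astype(np.float32));print("box",r,[plane(T,q,.15)[:2].round(4) for q in cv2.boxPoints(r)])
jar=cm("top",205,155,250,190,lambda p:p.min(-1)>150);print("jar",plane(T,jar.mean(0),.07))
bk=cm("top",165,210,205,260,wood);print("block",plane(T,bk.mean(0),.032))
```

```text
hole px (np.float64(378.1861592409241), np.float64(220.03898514851485)) (np.float64(268.92627281460136), np.float64(235.10782901056675)) [ 0.54534336 -0.15129905  0.06      ] [ 0.5449228  -0.15223735  0.06      ] (array([ 0.5450729 , -0.15173598,  0.05979615]), np.float64(0.0010076839849426302))
handle ((246.5712890625, 240.84954833984375), (39.33638000488281, 8.181205749511719), 25.34617805480957) 311
[0.51173734 0.28928112 0.04      ]
[0.53315278 0.2790509  0.04      ]
[0.48131546 0.17471537 0.04      ]
[0.46017554 0.18508835 0.04      ]
rod n 99 [264. 249.] [289. 261.]
[0.45313171 0.14638677 0.032     ]
[-0.44604667 -0.8950097  -0.        ] -116.49032384522606 -0.03904950863937299 0.041177398041497566
((373.5386962890625, 181.390625), (44.201053619384766, 54.94878387451172), 64.48612976074219)
tab ((377.5, 220.0), (24.0, 13.0), 90.0) [array([ 0.5807, -0.1322]), array([ 0.5796, -0.1695]), array([ 0.5107, -0.1663]), array([ 0.5116, -0.1294])]
box ((467.5, 220.5), (137.0, 135.0), 90.0) [array([ 0.7203, -0.2076]), array([ 0.7089, -0.5679]), array([ 0.3485, -0.5345]), array([ 0.3561, -0.1893])]
jar [0.69649022 0.28965837 0.07      ]
block [0.51959729 0.42465883 0.032     ]
```

```bash
cat >> h.py <<'E'
def go(o,xyz,yaw):
    "target TCP world pose -> units for step_arm"
    Rt=R.from_euler("xyz",o["tool_rot"]);s=Rt.inv().apply(np.array(xyz)-o["tool_pos"])/.06
    dy=(o["tool_rot"][2]-np.radians(yaw)+np.pi)%(2*np.pi)-np.pi
    return s.round(3),round(dy,3)
E
python3 - <<'E'
from h import *
from cell import robot
d=pickle.load(open("c0.pkl","rb"));T=d["top"]
g=T["pixels"].astype(float).mean(2)
def edge(rows,c0,c1,th,z,rise=1):
    pts=[]
    for v in rows:
        r=(g[v,c0:c1]-th)*rise
        k=np.nonzero((r[:-1]<0)&(r[1:]>=0))[0]
        if len(k): k=k[0];pts.append(plane(T,(c0+k-r[k]/(r[k+1]-r[k]),v),z)[:2])
    p=np.array(pts);
    for _ in range(3):
        f=np.polyfit(p[:,0],p[:,1],1);e=p[:,1]-np.polyval(f,p[:,0]);p=p[abs(e)<max(2*e.std(),3e-4)]
    return np.degrees(np.arctan(f[0])),np.polyval(f,.545),e.std(),len(p)
rows=[v for v in range(172,272) if not 200<v<240]
print("plate",edge(rows,376,396,150,.055))
print("taboute",edge(range(210,231),362,376,150,.06))
print(g[180,380:440].round())
for c in(410,):print("bar",edge(range(188,255),403,411,180,.15))
print(go(robot.observe(),[.488,.2155,.10],-116.5))
E
```

```text
plate (np.float64(-2.6149677747803666), np.float64(-0.16955405917907865), np.float64(5.1129339175120604e-05), 61)
taboute (np.float64(-2.653631025312026), np.float64(-0.1269939901700786), np.float64(7.841996986077905e-05), 21)
[102. 102. 103. 113. 137. 172. 202. 202. 201. 228. 237. 220. 180. 164.
 165. 165. 164. 161. 147. 112.  71.  64.  95. 127. 154. 166. 171. 176.
 187. 214. 233. 239. 238. 232. 211. 185. 191. 218. 233. 239. 241. 237.
 220. 192. 193. 216. 227. 233. 235. 228. 206. 191. 206. 231. 242. 241.
 237. 232. 221. 208.]
bar (np.float64(-2.836823658859921), np.float64(-0.22394611180263005), np.float64(9.828543699325666e-05), 67)
(array([-6.128, -2.299,  2.389]), np.float64(-1.503))
```

Call:
step_arm(motion=[[[-0.7, -0.25, 0.2], -0.18], [[-1.4, -0.5, 0.4], -0.36], [[-2.1, -0.8, 0.8], -0.54], [[-2.9, -1.1, 1.1], -0.72], [[-3.7, -1.4, 1.4], -0.9], [[-4.4, -1.7, 1.7], -1.07], [[-5.1, -1.95, 2.0], -1.24], [[-5.7, -2.15, 2.2], -1.4], [[-6.13, -2.3, 2.39], -1.503], [[-6.13, -2.3, 2.39], -1.503]], hand=0, squeeze=50)

```text
time: 1.4
tool_pos: [0.4889, 0.2144, 0.0992]
tool_rot: [3.14, -0.001, -2.036]
contact_force: [0.2, -0.3, 1.4]
opening: 0.0917
grip_force: 0.0
```

Run:
```python
from h import *
from cell import robot
o=robot.observe();c=robot.read_camera("wrist");pickle.dump((o,c),open("w1.pkl","wb"))
cv2.imwrite("pics/w1.png",c["pixels"][:,:,::-1])
print(o["time"],o["tool_pos"],np.degrees(o["tool_rot"]),o["qpos"],go(o,[.488,.2155,.022],-116.5))
```

```text
1.4 [0.48890031 0.21437532 0.09918279] [ 1.79924189e+02 -7.25316371e-02 -1.16671079e+02] [ 2.69657660e-01  5.18092089e-01  1.68698456e+00 -6.38698095e-05
  9.38346484e-01 -2.40639820e+00] (array([-0.012,  0.02 ,  1.286]), np.float64(-0.003))
```

View pics/w1.png

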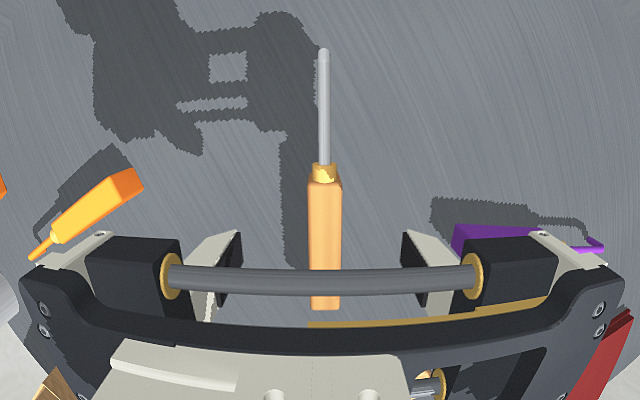

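The wooden hook lies centred between the open fingers, with its handle at u≈325 and its rod tip at (323,52). At this wrist turn, joint 6 would run out of range at the tray, so I'll flip the grasp by half a turn.

Call:
step_arm(motion=[[[0, 0, 0], 0.18], [[0, 0, 0], 0.36], [[0, 0, 0], 0.54], [[0, 0, 0], 0.72], [[0, 0, 0], 0.9], [[0, 0, 0], 1.08], [[0, 0, 0], 1.26], [[0, 0, 0], 1.43], [[0, 0, 0], 1.57], [[0, 0, 0], 1.57]])

```text
time: 2.7
tool_pos: [0.4876, 0.2167, 0.1008]
tool_rot: [3.141, 0.0, 2.681]
contact_force: [0.3, -0.3, 0.5]
opening: 0.0919
grip_force: 0.0
```

Call:
step_arm(motion=[[[0, 0, 0], 0.18], [[0, 0, 0], 0.36], [[0, 0, 0], 0.54], [[0, 0, 0], 0.72], [[0, 0, 0], 0.9], [[0, 0, 0], 1.08], [[0, 0, 0], 1.26], [[0, 0, 0], 1.43], [[0, 0, 0], 1.57], [[0, 0, 0], 1.57]])

```text
time: 3.95
tool_pos: [0.488, 0.2163, 0.1006]
tool_rot: [3.142, -0.0, 1.114]
contact_force: [-0.4, -0.0, -0.3]
opening: 0.0921
grip_force: 0.0
```

Run:
```python
from h import *
from cell import robot
o=robot.observe()
print(o["time"],o["tool_pos"],np.degrees(o["tool_rot"]),o["qpos"],go(o,[.488,.2155,.022],63.5))
```

```text
3.95 [0.4879638  0.21630718 0.10058209] [ 1.79997476e+02 -1.54089911e-02  6.38066813e+01] [2.73529179e-01 5.15100897e-01 1.68763506e+00 2.11820392e-04
 9.38644428e-01 7.30563696e-01] (array([-0.012,  0.006,  1.31 ]), np.float64(0.005))
```

Descend, then close.

Call:
step_arm(motion=[[[0, 0, 0.35], 0.0], [[0, 0, 0.7], 0.0], [[0, 0, 1.0], 0.0], [[-0.01, 0, 1.2], 0.0], [[-0.01, 0, 1.3], 0.0], [[-0.01, 0, 1.3], 0.0]])

```text
time: 4.7
tool_pos: [0.488, 0.2153, 0.0223]
tool_rot: [-3.141, 0.0, 1.111]
contact_force: [-0.0, -0.7, -0.4]
opening: 0.0916
grip_force: 0.0
```

Call:
step_arm(motion=[[[0, 0, 0], 0], [[0, 0, 0], 0], [[0, 0, 0], 0], [[0, 0, 0], 0], [[0, 0, 0], 0], [[0, 0, 0], 0], [[0, 0, 0], 0], [[0, 0, 0], 0]], hand=255, squeeze=50)

```text
time: 5.7
tool_pos: [0.4879, 0.2153, 0.0223]
tool_rot: [-3.141, 0.0, 1.11]
contact_force: [-1.0, -0.2, -0.3]
opening: 0.0232
grip_force: 50.0
```

Call:
step_arm(motion=[[[0, 0, -0.2], 0], [[0, 0, -0.5], 0], [[0, 0, -0.9], 0], [[0, 0, -1.3], 0], [[0, 0, -1.6], 0], [[0, 0, -1.6], 0]])

```text
time: 6.45
tool_pos: [0.489, 0.2155, 0.1201]
tool_rot: [3.139, -0.003, 1.11]
contact_force: [0.7, 0.6, -1.9]
opening: 0.024
grip_force: 50.0
```

Run:
```python
from h import *
from cell import robot
o=robot.observe()
print(o["time"],o["tool_pos"],o["contact_force"],o["opening"],go(o,[.5503,-.0356,.118],87.35))
```

```text
6.45 [0.4889899  0.21551559 0.12012004] [ 0.7144922   0.60350878 -1.9129958 ] 0.023958315971698296 (array([-3.294,  2.777,  0.035]), np.float64(-0.415))
```

Call:
step_arm(motion=[[[-0.2, 0.17, 0], -0.03], [[-0.55, 0.46, 0], -0.07], [[-0.95, 0.8, 0], -0.12], [[-1.4, 1.18, 0], -0.17], [[-1.85, 1.56, 0], -0.23], [[-2.3, 1.94, 0], -0.29], [[-2.75, 2.32, 0], -0.34], [[-3.1, 2.6, 0.03], -0.39], [[-3.29, 2.78, 0.03], -0.415], [[-3.29, 2.78, 0.03], -0.415]])

```text
time: 7.7
tool_pos: [0.5494, -0.0366, 0.1157]
tool_rot: [-3.14, -0.0, 1.523]
contact_force: [-0.1, 1.5, -2.2]
opening: 0.0236
grip_force: 50.0
```

Run:
```python
from h import *
from cell import robot
o=robot.observe();T=robot.read_camera("top");S=robot.read_camera("scene");pickle.dump((o,T,S),open("c2.pkl","wb"))
print(o["time"],o["tool_pos"],np.degrees(o["tool_rot"]),o["contact_force"],o["qpos"][5])
def crop(c,x0,y0,x1,y1,f): return cv2.resize(c["pixels"][y0:y1,x0:x1,::-1],None,fx=f,fy=f,interpolation=cv2.INTER_CUBIC)
cv2.imwrite("pics/crop2.png",np.vstack([crop(T,310,190,410,250,5),crop(S,220,190,320,250,5)]))
```

```text
7.7 [ 0.54937839 -0.03657678  0.11568232] [-1.79932011e+02 -1.36973938e-02  8.72460266e+01] [-0.14463097  1.46638515 -2.22038357] -0.15768249231006193
```

View pics/crop2.png

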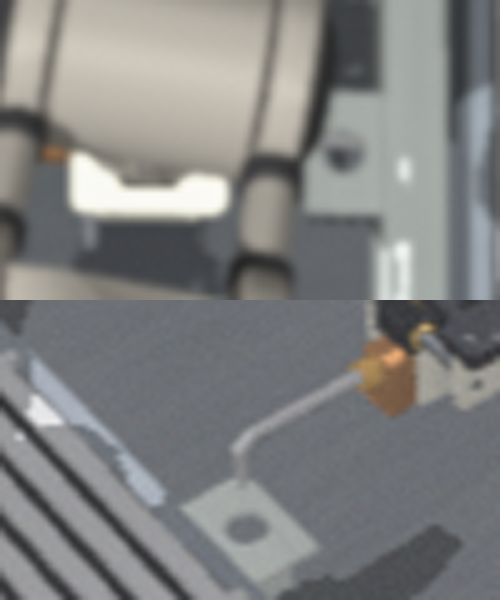

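The scene crop shows the tip at pixel (268.2,227) just above the hole at (268.6,235). In the top view the rod end lies over the hole. I'll check where the scene ray meets the tip's height.

Run:
```python
from h import *
o,T,S=pickle.load(open("c2.pkl","rb"))
for z in(.090,.094,.098):print(z,plane(S,(268.2,227),z))
print("rod end front top", plane(T,(310+349/5-.4,190+143/5-.4),.122))
print(go(o,[.5505,-.0355,.063],87.35))
```

```text
0.09 [ 0.54387614 -0.15117233  0.09      ]
0.094 [ 0.54707428 -0.15323106  0.094     ]
0.098 [ 0.55027242 -0.1552898   0.098     ]
rod end front top [ 0.54451219 -0.14752445  0.122     ]
(array([0.019, 0.019, 0.878]), np.float64(-0.002))
```

Call:
step_arm(motion=[[[0.01, 0.01, 0.1], 0], [[0.01, 0.01, 0.22], 0], [[0.01, 0.01, 0.34], 0], [[0.01, 0.01, 0.46], 0], [[0.01, 0.01, 0.58], 0], [[0.01, 0.01, 0.66], 0], [[0.01, 0.01, 0.66], 0]])

```text
time: 8.68
tool_pos: [0.5501, -0.0351, 0.0765]
tool_rot: [-3.141, -0.0, 1.525]
contact_force: [-0.1, -0.5, -2.0]
opening: 0.0237
grip_force: 50.0
```

Tip is at z≈0.054, already 5 mm into the hole with no contact force. Continue down to 19 mm.

Call:
step_arm(motion=[[[0, 0, 0.06], 0], [[0, 0, 0.12], 0], [[0, 0, 0.18], 0], [[0, 0, 0.225], 0], [[0, 0, 0.225], 0], [[0, 0, 0.225], 0]])

```text
time: 9.43
tool_pos: [0.5504, -0.0352, 0.0635]
tool_rot: [3.141, -0.0, 1.525]
contact_force: [0.2, 0.6, -2.7]
opening: 0.0239
grip_force: 50.0
```

Run:
```python
from h import *
from cell import robot
o=robot.observe();S=robot.read_camera("scene")
print(o["time"],o["tool_pos"],np.degrees(o["tool_rot"]),o["contact_force"],o["torque"])
print(go(o,o["tool_pos"]+np.array([.0462,.9989,0])*.06,87.35))
cv2.imwrite("pics/crop3.png",cv2.resize(S["pixels"][190:260,220:320,::-1],None,fx=6,fy=6,interpolation=cv2.INTER_CUBIC))
```

```text
9.425 [ 0.55035348 -0.03517721  0.06348781] [ 1.79988196e+02 -3.44262855e-03  8.73616366e+01] [ 0.24787838  0.61937635 -2.7388439 ] [-0.09270193  0.11449807  0.00859377]
(array([1., 0., 0.]), np.float64(0.0))
```

View pics/crop3.png

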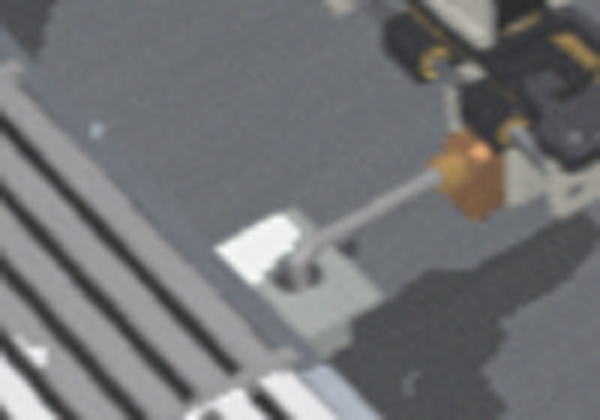

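The rod is seated in the hole at crop (295,275). Begin the slow draw along tool +x.

Call:
step_arm(motion=[[[0.03, 0, 0], 0], [[0.06, 0, 0], 0], [[0.1, 0, 0], 0], [[0.14, 0, 0], 0], [[0.18, 0, 0], 0], [[0.22, 0, 0], 0], [[0.26, 0, 0], 0], [[0.3, 0, 0], 0], [[0.34, 0, 0], 0], [[0.38, 0, 0], 0]])

```text
time: 10.72
tool_pos: [0.5514, -0.0122, 0.0634]
tool_rot: [3.142, -0.0, 1.525]
contact_force: [-0.1, -4.1, -2.4]
opening: 0.0238
grip_force: 50.0
```

Call:
step_arm(motion=[[[0.04, 0, 0], 0], [[0.08, 0, 0], 0], [[0.12, 0, 0], 0], [[0.16, 0, 0], 0], [[0.2, 0, 0], 0], [[0.24, 0, 0], 0], [[0.28, 0, 0], 0], [[0.32, 0, 0], 0], [[0.36, 0, 0], 0], [[0.4, 0, 0], 0]])

```text
time: 11.98
tool_pos: [0.5524, 0.0118, 0.0634]
tool_rot: [3.142, -0.0, 1.525]
contact_force: [-0.5, -3.6, -2.2]
opening: 0.0233
grip_force: 50.0
```

Call:
step_arm(motion=[[[0.04, 0, 0], 0], [[0.08, 0, 0], 0], [[0.12, 0, 0], 0], [[0.16, 0, 0], 0], [[0.2, 0, 0], 0], [[0.24, 0, 0], 0], [[0.28, 0, 0], 0], [[0.32, 0, 0], 0], [[0.36, 0, 0], 0], [[0.4, 0, 0], 0]])

```text
time: 13.22
tool_pos: [0.5535, 0.0357, 0.0634]
tool_rot: [-3.142, -0.0, 1.525]
contact_force: [-0.4, -4.6, -2.1]
opening: 0.0234
grip_force: 50.0
```

Run:
```python
from h import *
from cell import robot
o=robot.observe();T=robot.read_camera("top")
print(o["time"],o["tool_pos"],o["contact_force"])
d=pickle.load(open("c0.pkl","rb"))["top"]["pixels"]
a=d[150:300,360:440,::-1];b=T["pixels"][150:300,360-40:440,::-1]
cv2.imwrite("pics/crop4.png",cv2.resize(np.hstack([a,b]),None,fx=4,fy=4,interpolation=cv2.INTER_CUBIC))
```

```text
13.225 [0.5535311  0.03573374 0.06340347] [-0.43463827 -4.56786978 -2.07748281]
```

View pics/crop4.png

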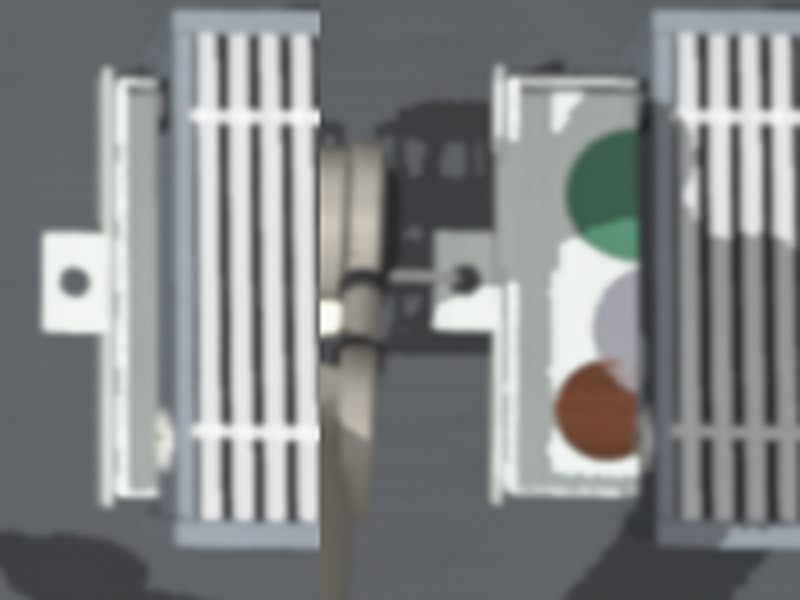

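Run:
```python
from h import *
T=pickle.load(open("c0.pkl","rb"))["top"]
print(plane(T,(402.7,220),.15),plane(T,(533.5,220),.15),plane(T,(384.7,250),.05))
```

```text
[ 0.53535139 -0.20542014  0.15      ] [ 0.52621267 -0.54705552  0.15      ] [ 0.45976981 -0.16731642  0.05      ]
```

Call:
step_arm(motion=[[[0.04, 0, 0], 0], [[0.08, 0, 0], 0], [[0.12, 0, 0], 0], [[0.16, 0, 0], 0], [[0.19, 0, 0], 0], [[0.21, 0, 0], 0]])

```text
time: 14.02
tool_pos: [0.5541, 0.0483, 0.0634]
tool_rot: [-3.142, -0.0, 1.525]
contact_force: [-0.2, -4.1, -2.4]
opening: 0.0237
grip_force: 50.0
```

Call:
step_arm(motion=[[[0.02, 0, 0], 0], [[0.04, 0, 0], 0], [[0.06, 0, 0], 0], [[0.08, 0, 0], 0]])

```text
time: 14.52
tool_pos: [0.5543, 0.053, 0.0634]
tool_rot: [3.142, -0.0, 1.525]
contact_force: [-0.4, -3.4, -1.4]
opening: 0.0241
grip_force: 50.0
```

Call:
step_arm(motion=[[[0.015, 0, 0], 0], [[0.03, 0, 0], 0], [[0.045, 0, 0], 0]])

```text
time: 14.9
tool_pos: [0.5545, 0.0557, 0.0634]
tool_rot: [3.142, -0.0, 1.525]
contact_force: [0.3, -3.1, -1.9]
opening: 0.0238
grip_force: 50.0
```

Call:
step_arm(motion=[[[0.015, 0, 0], 0], [[0.03, 0, 0], 0], [[0.045, 0, 0], 0]])

```text
time: 15.28
tool_pos: [0.5546, 0.0584, 0.0634]
tool_rot: [3.142, -0.0, 1.525]
contact_force: [-0.6, -3.5, -1.6]
opening: 0.0238
grip_force: 50.0
```

Call:
step_arm(motion=[[[0.015, 0, 0], 0], [[0.03, 0, 0], 0], [[0.045, 0, 0], 0]])

```text
time: 15.65
tool_pos: [0.5547, 0.0611, 0.0634]
tool_rot: [-3.142, -0.0, 1.525]
contact_force: [-0.7, -4.5, -1.5]
opening: 0.0237
grip_force: 50.0
```

Call:
step_arm(motion=[[[0.015, 0, 0], 0], [[0.03, 0, 0], 0], [[0.045, 0, 0], 0]])

```text
time: 16.02
tool_pos: [0.5548, 0.0638, 0.0634]
tool_rot: [3.142, -0.0, 1.525]
contact_force: [0.7, -3.1, -1.3]
opening: 0.0238
grip_force: 50.0
```

Call:
step_arm(motion=[[[0.015, 0, 0], 0], [[0.03, 0, 0], 0], [[0.045, 0, 0], 0]])

```text
time: 16.4
tool_pos: [0.5549, 0.0665, 0.0634]
tool_rot: [-3.142, -0.0, 1.525]
contact_force: [-0.0, -4.1, -1.1]
opening: 0.0238
grip_force: 50.0
```

Call:
step_arm(motion=[[[0.015, 0, 0], 0], [[0.03, 0, 0], 0], [[0.045, 0, 0], 0]])

```text
time: 16.77
tool_pos: [0.5551, 0.0692, 0.0634]
tool_rot: [3.142, -0.0, 1.525]
contact_force: [-0.2, -3.2, -2.4]
opening: 0.0236
grip_force: 50.0
```

Call:
step_arm(motion=[[[0.015, 0, 0], 0], [[0.03, 0, 0], 0], [[0.045, 0, 0], 0]])

```text
time: 17.15
tool_pos: [0.5552, 0.0719, 0.0634]
tool_rot: [-3.142, -0.0, 1.525]
contact_force: [-1.2, -3.8, -1.2]
opening: 0.0235
grip_force: 50.0
```

Call:
step_arm(motion=[[[0.015, 0, 0], 0], [[0.03, 0, 0], 0], [[0.045, 0, 0], 0]])

```text
time: 17.52
tool_pos: [0.5553, 0.0746, 0.0634]
tool_rot: [3.142, -0.0, 1.525]
contact_force: [-0.7, -3.0, -1.8]
opening: 0.0242
grip_force: 50.0
```

Call:
step_arm(motion=[[[0.015, 0, 0], 0], [[0.03, 0, 0], 0], [[0.045, 0, 0], 0]])

```text
time: 17.9
tool_pos: [0.5555, 0.0773, 0.0634]
tool_rot: [3.142, -0.0, 1.525]
contact_force: [-0.1, -3.9, -1.7]
opening: 0.0238
grip_force: 50.0
```

Call:
step_arm(motion=[[[0.015, 0, 0], 0], [[0.03, 0, 0], 0], [[0.045, 0, 0], 0]])

```text
time: 18.27
tool_pos: [0.5555, 0.0793, 0.0633]
tool_rot: [-3.141, 0.001, 1.525]
contact_force: [-0.1, -8.6, -3.1]
opening: 0.0237
grip_force: 50.0
```

The stop has been reached (8.6 N and lagging). I'll raise the pull gently.

Call:
step_arm(motion=[[[0.005, 0, 0], 0], [[0.005, 0, 0], 0]])

```text
time: 18.52
tool_pos: [0.5555, 0.0793, 0.0633]
tool_rot: [-3.141, 0.001, 1.525]
contact_force: [-1.3, -8.9, -2.0]
opening: 0.0235
grip_force: 50.0
```

Call:
step_arm(motion=[[[0.015, 0, 0], 0], [[0.015, 0, 0], 0]])

```text
time: 18.77
tool_pos: [0.5555, 0.0795, 0.0632]
tool_rot: [-3.141, 0.002, 1.525]
contact_force: [-0.5, -11.2, -2.1]
opening: 0.0237
grip_force: 50.0
```

Call:
step_arm(motion=[[[0.004, 0, 0], 0], [[0.004, 0, 0], 0], [[0.004, 0, 0], 0], [[0.004, 0, 0], 0], [[0.004, 0, 0], 0], [[0.004, 0, 0], 0], [[0.004, 0, 0], 0], [[0.004, 0, 0], 0]])

```text
time: 19.77
tool_pos: [0.5555, 0.0795, 0.0632]
tool_rot: [-3.141, 0.003, 1.525]
contact_force: [-1.0, -12.8, -2.1]
opening: 0.0237
grip_force: 50.0
```

Held at about 12 N for over 1 s. Now I'll back the rod to the hole's centre and lift out.

Call:
step_arm(motion=[[[-0.02, 0, 0], 0], [[-0.05, 0, 0], 0], [[-0.08, 0, 0], 0], [[-0.11, 0, 0], 0], [[-0.14, 0, 0], 0], [[-0.14, 0, 0], 0]])

```text
time: 20.52
tool_pos: [0.5553, 0.073, 0.0634]
tool_rot: [3.141, -0.0, 1.525]
contact_force: [0.9, 0.4, -2.0]
opening: 0.0238
grip_force: 50.0
```

Call:
step_arm(motion=[[[0, 0, -0.05], 0], [[0, 0, -0.13], 0], [[0, 0, -0.22], 0], [[0, 0, -0.32], 0], [[0, 0, -0.45], 0], [[0, 0, -0.6], 0], [[0, 0, -0.75], 0], [[0, 0, -0.75], 0]])

```text
time: 21.52
tool_pos: [0.5558, 0.073, 0.1094]
tool_rot: [3.14, -0.0, 1.525]
contact_force: [0.0, -0.5, -2.1]
opening: 0.0235
grip_force: 50.0
```

Run:
```python
from h import *
from cell import robot
o=robot.observe()
print(o["time"],o["tool_pos"],o["contact_force"],o["torque"])
print(go(o,[.49,.225,.11],63.6))
print(go(o,[.49,.225,.022],63.6))
```

```text
21.525 [0.5558296  0.07299639 0.10943076] [ 0.01671718 -0.48370179 -2.11534566] [-0.12058905  0.06009436 -0.01481183]
(array([ 2.48 , -1.212, -0.011]), np.float64(0.415))
(array([ 2.48 , -1.215,  1.455]), np.float64(0.415))
```

Call:
step_arm(motion=[[[0.15, -0.05, 0], 0.01], [[0.45, -0.2, 0], 0.05], [[0.8, -0.38, 0], 0.11], [[1.15, -0.56, 0], 0.18], [[1.5, -0.74, 0], 0.25], [[1.85, -0.92, 0], 0.31], [[2.15, -1.06, 0], 0.36], [[2.38, -1.16, 0], 0.4], [[2.48, -1.21, 0], 0.415], [[2.48, -1.21, 0], 0.415]])

```text
time: 22.78
tool_pos: [0.4892, 0.2253, 0.1082]
tool_rot: [-3.141, 0.0, 1.111]
contact_force: [-0.0, -0.2, -1.6]
opening: 0.0235
grip_force: 50.0
```

Call:
step_arm(motion=[[[0, 0, 0.15], 0], [[0, 0, 0.4], 0], [[0, 0, 0.65], 0], [[0, 0, 0.9], 0], [[0, 0, 1.1], 0], [[0, 0, 1.25], 0], [[0, 0, 1.32], 0], [[0, 0, 1.36], 0], [[0, 0, 1.36], 0]])

```text
time: 23.9
tool_pos: [0.4897, 0.225, 0.027]
tool_rot: [3.141, -0.0, 1.11]
contact_force: [-0.0, 0.1, -2.1]
opening: 0.0239
grip_force: 50.0
```

Call:
step_arm(motion=[[[0, 0, 0.02], 0], [[0, 0, 0.04], 0], [[0, 0, 0.055], 0], [[0, 0, 0.065], 0], [[0, 0, 0.065], 0]])

```text
time: 24.52
tool_pos: [0.4896, 0.225, 0.0229]
tool_rot: [-3.142, -0.0, 1.11]
contact_force: [0.7, -0.5, -1.1]
opening: 0.0236
grip_force: 50.0
```

Call:
step_arm(motion=[[[0, 0, 0.008], 0], [[0, 0, 0.012], 0], [[0, 0, 0.012], 0]])

```text
time: 24.9
tool_pos: [0.4896, 0.225, 0.0223]
tool_rot: [3.142, -0.0, 1.11]
contact_force: [-1.1, -0.4, 0.5]
opening: 0.0234
grip_force: 50.0
```

The bench is carrying the weight. Ease the grip, then open.

Call:
step_arm(motion=[[[0, 0, 0], 0], [[0, 0, 0], 0], [[0, 0, 0], 0]], squeeze=5)

```text
time: 25.28
tool_pos: [0.4896, 0.225, 0.0223]
tool_rot: [3.142, -0.0, 1.11]
contact_force: [-1.2, -0.5, 1.0]
opening: 0.0239
grip_force: 5.0
```

Call:
step_arm(motion=[[[0, 0, 0], 0], [[0, 0, 0], 0], [[0, 0, 0], 0], [[0, 0, 0], 0], [[0, 0, 0], 0], [[0, 0, 0], 0], [[0, 0, 0], 0]], hand=0)

```text
time: 26.15
tool_pos: [0.4896, 0.225, 0.0222]
tool_rot: [3.142, -0.0, 1.11]
contact_force: [-0.3, 0.4, -0.0]
opening: 0.0886
grip_force: 0.0
```

Call:
step_arm(motion=[[[0, 0, -0.15], 0], [[0, 0, -0.4], 0], [[0, 0, -0.8], 0], [[0, 0, -1.3], 0], [[0, 0, -1.9], 0], [[0, 0, -2.5], 0], [[0.6, 0, -3.0], 0], [[1.2, 0, -3.2], 0], [[1.5, 0, -3.2], 0], [[1.5, 0, -3.2], 0]])

```text
time: 27.4
tool_pos: [0.5296, 0.3063, 0.215]
tool_rot: [3.141, -0.001, 1.111]
contact_force: [0.9, 0.4, 0.3]
opening: 0.092
grip_force: 0.0
```

Run:
```python
from h import *
from cell import robot
o=robot.observe();S=robot.read_camera("scene")
print(o["time"],o["tool_pos"],o["contact_force"],o["opening"])
cv2.imwrite("pics/s5.png",S["pixels"][:,:,::-1])
```

```text
27.4 [0.5295934  0.30630619 0.21503864] [0.92031988 0.38780599 0.30263547] 0.09198495258570889
```

View pics/s5.png

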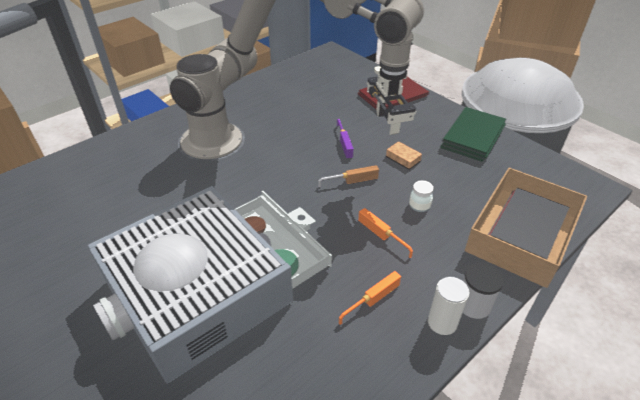

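The tray is fully drawn, with its tab at (300,217). The hook stands upright on the bench at (349,178), clear of the tray, and nothing else has moved.

```bash
python3 -c "
from cell import robot
print(robot.hand_in())"
```

```text
the job is handed in; nothing more can be done
None
```

The tray is drawn out to its stop, where I held it at 11–13 N for about a second. The hook is unhooked and standing upright on the bench clear of the tray, and the job was handed in at about 27 s; the judge gave no verdict.

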